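# Set the swivel vice to its index mark and clamp it again

### The job

The swivel vice is clamped at the wrong angle. Loosen the leaning wing knob on its base well clear of its bite, swing the vice round until the pointer on its turntable stands exactly at the index clip on the base, and tighten the knob again until you feel it go firm, without forcing it. Leave the index clip and the things lying round the vice where they are.

Things in the scene. Friction and masses are not known exactly. Their poses are not given: they have to be found in the camera images.
- swivel_base: Grey round cast base of the swivel vice, 180 mm across, 18 mm high, bolted down. Origin: centre of its underside, on the vertical swivel axis; x points to the back, away from the knob housing on the -x side; z up. A scale of fine lines (5 degrees apart) lies on its top between -x and +y.
- swivel (a joint): Turntable (with the vice) about the vertical swivel axis, rad, counter-clockwise from above positive, range -0.6 to 0.6; starts at -0.30 to -0.10. At 0 the vice lies along the base's y and the pointer stands 135 degrees counter-clockwise from the base's +x. Free, it has about 0.3 N m of drag and stays where it is left; clamped, it does not turn.
- index_clip (a joint): Angle of the index clip about the same axis with the same zero as swivel (rad): the pointer meets the clip where both values are equal. It starts between 0.08 and 0.33. Held by friction only; leave it.
- pointer_tip (a point): Tip of the small dark steel pointer on the turntable's edge, 73 mm from the swivel axis, 22 mm above the table.
- index_mark (a point): The inward-pointing tip of the small dark steel index clip (12 mm wide, reaching from 74 to 96 mm from the axis, top 32 mm above the table) that sits on the base's rim; the point lies 75 mm from the swivel axis, 22 mm above the table. Its x axis points radially outward, its y axis counter-clockwise along the rim.
- vice_end (a point): Centre of the solid end block of the vice, at its plain end (without T-bar): 56 mm wide (point's x), 32 mm long (point's y, which points to the swivel axis), 55 to 89 mm above the table. 93 mm from the swivel axis, 72 mm above the table; at swivel = 0 on the base's -y side. Grip or push here to turn the vice (218 mm long). Below it: a 10 mm high foot of the same width, at 35 to 45 mm.
- knob_grip (a point): Centre of the black wing knob's grip, a bar 46 mm long (its x), 13 mm thick (its y), 22 mm deep (its z). z is the screw axis, outward, leaning 40 degrees from vertical towards the base's -x. 131 mm in front of the swivel axis, 65 mm above the table. Along the axis below it: 22 mm collar to 12 mm, 15 mm stem to 28 mm, then the housing (34 mm boss). It only turns, without axial travel.
- clamp_knob (a joint): Wing knob, rad, grows as it is tightened (clockwise seen from outside), range -0.9 to 1.6; starts tight at about 0.5. Drag 0.27 N m while turning (less shows at rest). The brake bites somewhere from -0.4 to +0.4, hidden and different each time; below -0.45 it is free. Past the bite the torque grows by 0.3 N m per rad, beyond 0.7 rad faster. Firm: 0.3 N m above the drag. Let go, it eases back slightly.
- brake_shoe: Brake shoe hidden in the housing between the knob and the turntable; not to be touched. The knob presses it on the rim: 0 when loose, 120 N at 0.3 N m above the drag, easing to 100 N when let go; 80 N or more is tight, over 180 N (0.45 N m above the drag) is forced. Origin: its centre.
- v_block: Dark steel V-block, 45 x 68 x 55 mm, loose, to the left of the vice; origin under its centre. Leave alone.
- tip_block: Small steel block with copper welding tips standing in it, 34 x 50 x 43 mm, loose, to the left of the vice; origin under its centre. Leave alone.
- micrometer: Outside micrometer, 47 x 155 x 16 mm, lying loose beyond the vice; origin under its centre. Leave alone.
- bolt: Steel bolt with a dark socket head, 41 mm long, 15 mm head, lying loose beyond the vice; origin under its centre. Leave alone.
Things that resemble listed ones, but are neither listed nor needed, are in the scene too. There is more than one size of the part that bears knob_grip; the job needs the middle-sized.

How it is judged:
On the way, in this order (a step that is already met when the one before it is completed fails the run):
1. the clamp knob has been loosened: the brake no longer presses on the turntable (contact force between brake_shoe and anything else below 1 N), for 0.2 s.
2. with the clamp loose, the pointer has been brought to the index clip (within 2.5 mm along the rim) (y of pointer_tip in the frame of index_mark between -0.0025 and 0.0025 m and contact force between brake_shoe and anything else below 3 N), for 0.2 s.
At the end, for the whole second after the job is handed in: The pointer stands within 2.5 mm (2 degrees) of the index clip's tip along the rim, the turntable is at rest, the brake presses with more than 80 N, the index clip is within 4 mm and each bystander within 30 mm of where it was (y of pointer_tip in the frame of index_mark between -0.0025 and 0.0025 m and contact force between brake_shoe and anything else above 80 N and velocity of joint swivel between -0.02 and 0.02 rad/s and distance of index_mark from where it was at the start of the episode below 0.004 m and distance of each of v_block, tip_block, micrometer, bolt from where it was at the start of the episode below 0.03 m); the robot touches nothing.
It fails at once if the clamp was forced: the brake pressed with over 180 N (contact force between brake_shoe and anything else above 180 N).
It fails at once if the index clip was pushed out of its place (more than 4 mm) (distance of index_mark from where it was at the start of the episode above 0.004 m).
It fails at once if the V-block, tip block, micrometer or bolt was disturbed (moved more than 30 mm) (distance of any of v_block, tip_block, micrometer, bolt from where it was at the start of the episode above 0.03 m).
It also fails if it takes over 72 s, if anything falls off the work surface, if the arm or the gripper's body presses on something with over 40 N, if the wrist force passes 120 N, or if a joint passes its speed limit or range.

### The arm

A 6-joint arm with a two-finger parallel gripper is mounted at the origin on a cart in front of the work surface, level with it; the furniture and walls round the work are solid. World frame = base frame: x ahead of the robot, y to its left, z up, the work surface at z = 0. Lengths are in m, angles in rad, forces in N, time in s.
With the tool pointing down it reaches from about 0.275 to 0.725 m from the base axis. Payload 15.9 kg.
Tool frame: the origin (TCP) lies at the very end of the fingers, on their centre line; the grasp point (between the pads) lies 19 mm behind it; z points along the fingers, y is the line along which they close (so a half turn about z gives the same grasp; the last joint's range is limited). The gripper opens to 85 mm and grips with 20 to 120 N. Pads are 22 mm wide; open, the fingers measure 114 mm over their backs; the gripper's body (76 mm by 85 mm) begins 54 mm behind the grasp point. The pads swing forward as they close: fully open they stand 13 mm farther back than shut.
Start: joints at [-1.312, 0.213, -0.034, 1.323, 0, 1.571], TCP at [0.128, -0.483, 0.231] pointing down, gripper open.
Joint ranges: [-2.98, 2.98], [-0.74, 1.72], [-1.14, 1.35], [-2.1, 2.04], [-1.57, 1.44], [-3.14, 3.14]. Speed limits (rad/s): [1.89, 1.89, 2.39, 2.57, 3.14, 3.14].

### API

Orientations are given as a unit quaternion [x, y, z, w].
In Python, from bench import ctrl, viewer gives the robot as it stands.
- The arm moves only by the shell command python3 -m crank 'ROWS' [FORCE]. ROWS is JSON, a list of rows, each a list of 5 numbers: the shift along the tool's x, y, z in mm, then the turn about the tool's z in degrees, then the finger opening in mm, from 0 to 85.4. A call has 1 to 12 rows; each row shifts and turns the commanded pose from where the row before left it, along the tool's axes as they then stand; what a row does not reach is not made up. A row lasts 1/12 s, in which the tool goes at most 41.7 mm and 7.16 degrees, less where a joint would pass 70% of its speed; a pose out of reach is approached as far as the arm can. A call with a gripper value outside its range is refused whole. The fingers move at their own pace and stop on an object; FORCE is the grip in N (left out, the last holds). Time passes only in rows, so rows that do not move let the fingers close. It gives the time, the measured TCP pose, the force, the opening and the grip force at its end, in the units of the state.
- ctrl.state(): the state, without advancing time (a new reading comes with each control period).
- viewer.capture(name): name is "side" or "top" or "wrist"; returns the picture (384x512x3 uint8, blue, green, red); there is no depth.
- viewer.get_calibration(name): a dict with "mtx" (3x3 intrinsics, pixels), "k1" (the pictures are not rectified: a ray, as slopes to the right and down, at radius r is drawn at 1 + k1 r^2 times it, then the intrinsics apply), "R" (3x3) and "t" (3): a world point X has camera coordinates R X + t; the wrist camera has in their place "T_tool_cam" (4x4, takes a point from camera to tool coordinates, whose origin is the TCP and whose axes are the flange's). Camera axes: x right, y down, z forward; pixel columns grow to the right and rows downward; lengths in m; the calibration is good to about 2 mm. A picture is of the moment at which its call begins: read the wrist's pose just before it. get_calibration takes no time and is no camera call.
- ctrl.finish_job(): hands the job in; it is judged then, once.
The state is a dict: "t": time; "qpos": joint angles; "dq": joint speeds; "effort": joint torques, N m; "eef_pos": TCP position; "tool_rot": TCP orientation; "force": force on the tool from outside, world axes, zero at the start; "wrist_torque": the same for the moment, N m; "grip_width": finger opening in m; "finger_force": force on a finger pad.
Only numpy, scipy, OpenCV 4.12 (cv2) and the standard library are available. Lean on these libraries where they do the work, as an engineer would, in place of code of your own. Each camera call takes 0.05 s, during which the arm holds its last target. There are 200 camera calls.

## Working session

There is one attempt and no reset: what is moved stays moved. The work goes in short steps, Python scripts to look and compute and a shell command to move; the robot and the scene stay as the last step left them, time stands still between calls to the robot, and variables do not carry over. Pictures are saved under pics/ and viewed, at most 10 in all, crops included, and the job is handed in when it is done.

```bash
ls; mkdir -p pics; python3 - <<'E'
from bench import ctrl, viewer
import cv2, numpy as np
s=ctrl.state(); print({k:np.round(v,3).tolist() for k,v in s.items()})
a=[viewer.capture(n) for n in ("side","top","wrist")]
for n,i in zip(("side","top","wrist"),a): cv2.imwrite(f"pics/{n}0.png",i)
cv2.imwrite("pics/all0.png",np.vstack([np.hstack(a[:2])])[:, :] if 0 else cv2.resize(np.hstack(a[:2]),(800,300)))
for n in ("side","top","wrist"): print(n,{k:np.round(v,4).tolist() for k,v in viewer.get_calibration(n).items()})
E
```

```text
pics
{'t': 0.0, 'qpos': [-1.312, 0.213, -0.035, 1.323, -0.0, 1.571], 'dq': [0.0, -0.0, -0.002, 0.0, 0.0, -0.0], 'effort': [0.004, -68.616, 48.712, 0.017, 0.0, -0.0], 'eef_pos': [0.128, -0.483, 0.231], 'tool_rot': [0.992, 0.129, -0.0, -0.001], 'force': [0.231, -0.855, -0.367], 'wrist_torque': [-0.037, 0.019, 0.072], 'finger_force': 0.0, 'grip_width': 0.085}
side {'mtx': [[495.9459, 0.0, 255.5678], [0.0, 495.9459, 191.9625], [0.0, 0.0, 1.0]], 'k1': -0.0965, 'R': [[0.9991, 0.0369, -0.021], [-0.001, -0.4729, -0.8811], [-0.0424, 0.8804, -0.4724]], 't': [-0.6554, 0.0879, 1.1021]}
top {'mtx': [[446.9347, 0.0, 250.4614], [0.0, 446.9347, 175.2409], [0.0, 0.0, 1.0]], 'k1': 0.0239, 'R': [[-0.0083, -0.9997, -0.024], [-0.9882, 0.0118, -0.1526], [0.1528, 0.0224, -0.988]], 't': [0.1037, 0.6759, 0.9401]}
wrist {'mtx': [[280.8544, 0.0, 254.8774], [0.0, 280.8544, 188.1465], [0.0, 0.0, 1.0]], 'k1': -0.0054, 'T_tool_cam': [[-0.0006, -0.9523, -0.3052, 0.0779], [1.0, -0.0009, 0.0007, -0.0004], [-0.001, -0.3052, 0.9523, -0.1426], [0.0, 0.0, 0.0, 1.0]]}
```

View pics/top0.png

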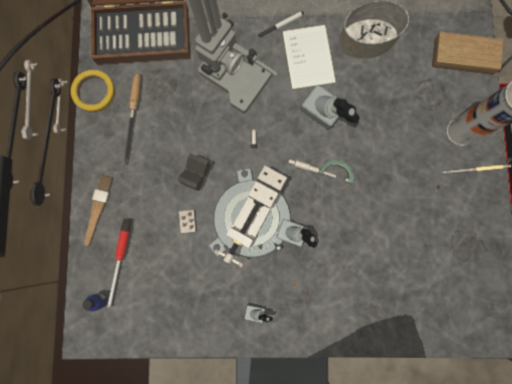

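View pics/side0.png

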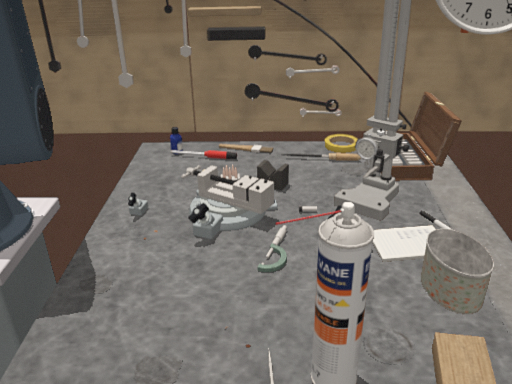

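Top view: the vice is at about (252,218), with its plain end at (275,180) and the T-bar end at (230,255). There are three black wing knobs: large at (347,110) on a separate bracket, small at (264,316) on a separate bracket, and one at (310,236) on the vice base. I choose the one at (310,236), which is mid-sized and on the base housing. I'll check it in a close crop.

```bash
cat > h.py <<'E'
from bench import ctrl, viewer
import cv2, numpy as np
from scipy.spatial.transform import Rotation as Ro
def cam(name, s=None):
    c=viewer.get_calibration(name); K=np.array(c["mtx"])
    if name=="wrist":
        s=s or ctrl.state(); T=np.eye(4); T[:3,:3]=Ro.from_quat(s["tool_rot"]).as_matrix(); T[:3,3]=s["eef_pos"]
        W=T@np.array(c["T_tool_cam"]); R=W[:3,:3].T; t=-R@W[:3,3]
    else: R=np.array(c["R"]); t=np.array(c["t"])
    return K,c["k1"],R,t
def ray(C,px):
    K,k1,R,t=C; d=(np.array(px,float)-K[:2,2])/K[0,0]; u=d.copy()
    for _ in range(8): u=d/(1+k1*(u@u))
    return -R.T@t, R.T@np.array([u[0],u[1],1])
def onz(C,px,z):
    o,d=ray(C,px); return o+d*(z-o[2])/d[2]
def proj(C,X):
    K,k1,R,t=C; p=R@np.array(X)+t; u=p[:2]/p[2]; return K[0,0]*u*(1+k1*(u@u))+K[:2,2]
def tri(C1,p1,C2,p2):
    o1,d1=ray(C1,p1); o2,d2=ray(C2,p2)
    A=np.stack([d1,-d2],1); l=np.linalg.lstsq(A,o2-o1,rcond=None)[0]; a=o1+l[0]*d1; b=o2+l[1]*d2
    return (a+b)/2, np.linalg.norm(a-b)
E
python3 - <<'E'
from h import *
i=cv2.imread("pics/top0.png")[155:285,195:335]; cv2.imwrite("pics/c1.png",cv2.resize(i,None,fx=4.6,fy=4.6,interpolation=cv2.INTER_CUBIC))
C=cam("top")
for n,p,z in [("centre",(252,218),.018),("knob",(310,236),.065),("end",(273,180),.089),("side knob",(310,236),.05)]: print(n,onz(C,p,z).round(3))
print(tri(C,(310,236),cam("side"),(207,213)))
E
```

```text
centre [0.584 0.095 0.018]
knob [ 0.542 -0.03   0.065]
end [0.661 0.048 0.089]
side knob [ 0.542 -0.031  0.05 ]
(array([ 0.54989248, -0.0285983 ,  0.06434247]), np.float64(0.016210441766325273))
```

View pics/c1.png

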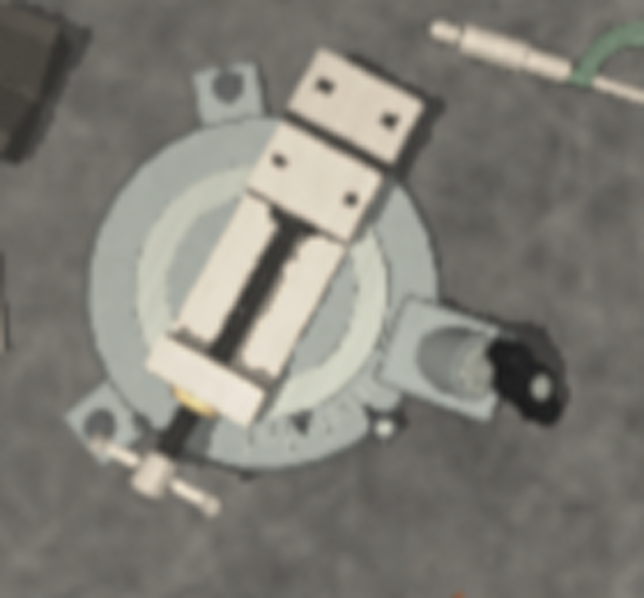

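Crop: the wing knob on the base housing is at crop (528,378), i.e. image (310,237), and it is the mid-sized one. The pointer triangle is at crop (302,424) and the clip at (385,420). The base centre is at crop (264,293). Next I move the wrist camera over it.

```bash
python3 -m crank '[[25,-21,0,0,85],[25,-21,0,0,85],[25,-21,0,0,85],[25,-21,0,0,85],[25,-21,0,0,85],[25,-21,0,0,85],[25,-21,0,0,85],[25,-21,0,0,85],[25,-21,0,0,85],[25,-21,0,0,85],[25,-21,0,0,85],[25,-21,0,0,85]]'; python3 -m crank '[[25,-21,5,0,85],[25,-21,5,0,85],[25,-21,5,0,85],[25,-21,5,0,85],[25,-21,5,0,85],[29,-21,5,0,85],[0,0,0,0,85],[0,0,0,0,85],[0,0,0,0,85]]'
python3 - <<'E'
from h import *
import pickle
s=ctrl.state(); i=viewer.capture("wrist"); cv2.imwrite("pics/w1.png",i); pickle.dump(s,open("w1.pkl","wb"))
C=cam("wrist",s); print(s["eef_pos"],s["tool_rot"],s["force"],s["wrist_torque"],s["qpos"])
for X in [(.584,.095,.018),(.545,-.03,.065)]: print(proj(C,X))
E
```

```text
t: 1.15
eef_pos: [0.354, -0.1614, 0.2313]
tool_rot: [0.992, 0.129, 0.0, 0.0]
force: [0.6, -0.7, -0.2]
grip_width: 0.0847
finger_force: 0.0
t: 1.9
eef_pos: [0.4697, -0.0018, 0.2011]
tool_rot: [0.992, 0.129, -0.0, 0.0]
force: [-0.2, 0.2, 0.1]
grip_width: 0.0849
finger_force: 0.0
[ 0.46974708 -0.00179381  0.20106984] [ 9.91605035e-01  1.29303042e-01 -4.21935590e-04  1.54243781e-05] [-0.1927958   0.20493335  0.05617227] [-0.05081689  0.02818727 -0.01860811] [-3.72271944e-03  1.59538588e-01 -1.76380149e-01  1.23570986e+00
 -1.42804191e-04  2.87853779e+00]
[193.32403086  40.41996267]
[303.58243116 111.58631335]
```

View pics/w1.png

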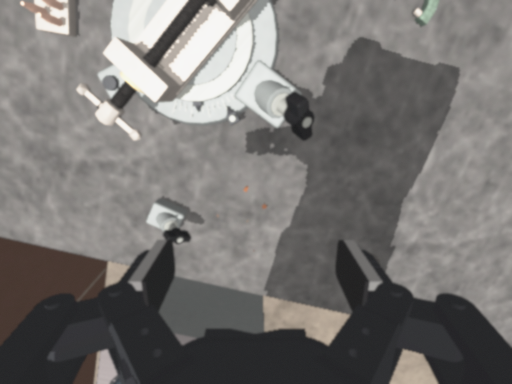

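Wrist view: the knob is at (300,115), the pointer at (198,105), the clip at (233,117), and the open fingers are at the bottom. I'll go closer for a precise look.

```bash
python3 -m crank '[[10,5,-0,0,85],[15,5,15,0,85],[15,0,15,0,85],[0,0,20,0,85],[0,0,10,0,85],[0,0,0,0,85],[0,0,0,0,85]]'
python3 - <<'E'
from h import *
import pickle
s=ctrl.state(); i=viewer.capture("wrist"); cv2.imwrite("pics/w2.png",i); pickle.dump(s,open("w2.pkl","wb"))
C=cam("wrist",s); print(s["eef_pos"])
o=onz(cam("top"),(252.4,218.7),.018); print(o)
c=i[0:230,110:410]; cv2.imwrite("pics/w2c.png",cv2.resize(c,None,fx=2.6,fy=2.6,interpolation=cv2.INTER_CUBIC))
E
```

```text
t: 2.53
eef_pos: [0.5107, -0.0018, 0.1417]
tool_rot: [0.992, 0.129, -0.0, 0.0]
force: [-0.9, 0.1, 0.9]
grip_width: 0.0852
finger_force: 0.0
[ 0.5106501  -0.00176735  0.14171579]
[0.5826021  0.09411034 0.018     ]
```

View pics/w2c.png

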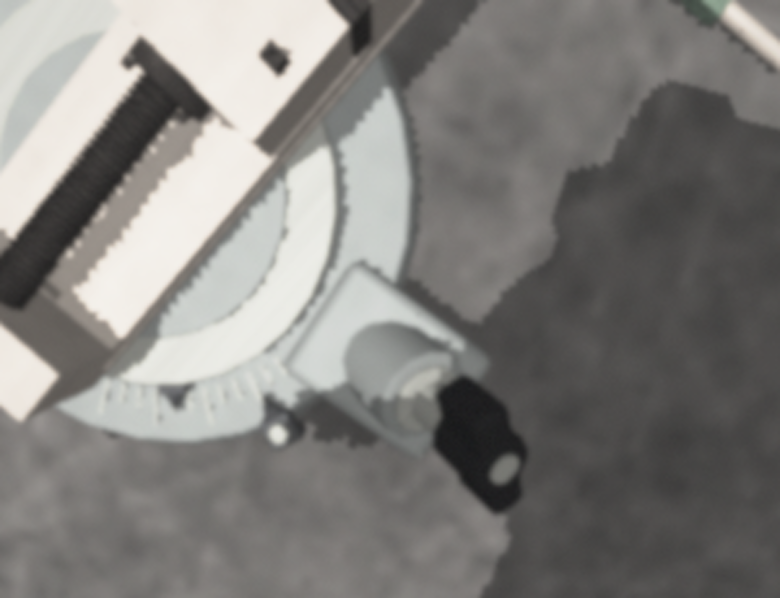

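Close view: the pointer is at crop (178,395) and the clip at crop (280,415), tip about (270,400). The wing bar runs from about (460,385) to (508,505), with its face cap at (505,467).

```bash
python3 - <<'E'
from h import *
import pickle
s=pickle.load(open("w2.pkl","rb")); C=cam("wrist",s)
px=lambda p:(110+p[0]/2.6,p[1]/2.6)
cr=lambda X:((proj(C,X)-[110,0])*2.6).round(0)
o=np.array([.5826,.0941,0])
f=lambda d:(np.hypot(*d[:2]).round(4),np.degrees(np.arctan2(d[1],d[0])).round(1))
for n,p,z in [("pointer tip",(178,408),.022),("clip tip",(270,400),.022),("clip top",(279,418),.032)]:
    X=onz(C,px(p),z); print(n,X.round(4),f(X-o))
for z in (.065+.0084,): 
    X=onz(C,px((505,467)),z); print("cap",X.round(4),f(X-o), "expect r",.131+.0071)
for yaw in (70,73):
  y=np.radians(yaw); bx=np.array([np.cos(y),np.sin(y),0]); by=np.array([-bx[1],bx[0],0])
  a=np.radians(40); ax=np.array([0,0,np.cos(a)])-np.sin(a)*bx
  k=o-.131*bx+[0,0,.065]; print(yaw,"k",k.round(4),cr(k),"face",cr(k+.011*ax))
  for th in (0,.5,.8,1.57):
    d=Ro.from_rotvec(-th*ax).apply(by); print(th,d.round(2),[cr(k+q*.023*d+.011*ax) for q in (1,-1)])
E
```

```text
pointer tip [0.5162 0.0747 0.022 ] (np.float64(0.0692), np.float64(-163.7))
clip tip [0.5276 0.0429 0.022 ] (np.float64(0.0751), np.float64(-137.1))
clip top [0.5244 0.0376 0.032 ] (np.float64(0.0812), np.float64(-135.9))
cap [ 0.5371 -0.0344  0.0734] (np.float64(0.1364), np.float64(-109.5)) expect r 0.1381
70 k [ 0.5378 -0.029   0.065 ] [484. 453.] face [507. 473.]
0 [-0.94  0.34  0.  ] [array([461., 532.]), array([555., 411.])]
0.5 [-0.7   0.65  0.31] [array([447., 518.]), array([566., 430.])]
0.8 [-0.47  0.75  0.46] [array([445., 503.]), array([565., 445.])]
1.57 [0.26 0.72 0.64] [array([466., 454.]), array([542., 490.])]
73 k [ 0.5443 -0.0312  0.065 ] [497. 435.] face [521. 454.]
0 [-0.96  0.29  0.  ] [array([478., 515.]), array([567., 389.])]
0.5 [-0.73  0.61  0.31] [array([463., 502.]), array([578., 407.])]
0.8 [-0.51  0.73  0.46] [array([460., 487.]), array([578., 423.])]
1.57 [0.22 0.73 0.64] [array([479., 435.]), array([558., 470.])]
```

```bash
python3 - <<'E'
from h import *
import pickle
s=pickle.load(open("w2.pkl","rb")); C=cam("wrist",s)
i=cv2.imread("pics/w2.png"); m=(i.max(2)<45).astype(np.uint8); m[:, :270]=0; m[:,320:]=0; m[:130]=0; m[205:]=0
cs,_=cv2.findContours(m,0,cv2.CHAIN_APPROX_NONE); c=max(cs,key=cv2.contourArea)
print(cv2.contourArea(c), cv2.approxPolyDP(cv2.convexHull(c),1.5,True)[:,0].tolist(), cv2.minAreaRect(c))
y=np.radians(70.3); o=np.array([.5826,.0941,0]); bx=np.array([np.cos(y),np.sin(y),0]); by=np.array([-bx[1],bx[0],0])
a=np.radians(40); ax=np.array([0,0,np.cos(a)])-np.sin(a)*bx
k=o-.131*bx+[0,0,.065]; print(proj(C,k+.011*ax), "cap seen", 110+505/2.6,467/2.6)
for th in np.arange(1.4,3.2,.2):
    d=Ro.from_rotvec(-th*ax).apply(by); n=np.cross(ax,d)
    P=np.array([proj(C,k+p*.023*d+q*.0065*n+r*.011*ax) for p in(1,-1) for q in (1,-1) for r in (1,-1)],np.float32)
    H=cv2.convexHull(P); print(th.round(1),d.round(2),H[:,0].round().astype(int).tolist(),cv2.contourArea(H))
E
```

```text
906.0 [[286, 146], [290, 146], [302, 155], [311, 172], [309, 190], [303, 195], [299, 195], [278, 172], [279, 152]] ((295.1639099121094, 169.69668579101562), (49.934383392333984, 29.32044792175293), 50.194427490234375)
[305.5968508  181.27340367] cap seen 304.2307692307692 179.6153846153846
1.4 [0.09 0.77 0.63] [[326, 178], [318, 190], [282, 186], [266, 169], [274, 155], [309, 164]] 1292.7217052294873
1.6 [0.29 0.71 0.64] [[324, 182], [314, 194], [285, 180], [268, 164], [278, 151], [307, 168]] 1055.5269215528388
1.8 [0.47 0.63 0.63] [[320, 187], [310, 198], [294, 183], [271, 159], [283, 147], [301, 162]] 1001.1081777391955
2.0 [0.63 0.52 0.58] [[317, 191], [305, 201], [289, 186], [275, 154], [288, 144], [306, 158]] 1246.4925053140614
2.2 [0.76 0.38 0.52] [[313, 195], [301, 203], [285, 188], [279, 150], [293, 142], [311, 156]] 1461.3031033065636
2.4 [0.87 0.24 0.43] [[316, 155], [308, 199], [296, 205], [281, 189], [284, 146], [297, 141]] 1637.0859409130644
2.6 [0.94 0.08 0.33] [[320, 155], [304, 201], [292, 205], [277, 190], [289, 143], [302, 141]] 1767.4726425397675
2.8 [ 0.97 -0.08  0.22] [[324, 156], [300, 204], [289, 205], [273, 189], [294, 141], [305, 142]] 1848.2230425341986
3.0 [ 0.97 -0.23  0.09] [[326, 158], [295, 205], [285, 204], [270, 188], [298, 141], [308, 144]] 1877.0909076870885
```

The bar reads about 0.5 rad clockwise from the uphill direction, so at joint 0 it lies along the slope in the base's x–z plane. I'll push its downhill end with closed fingers. First I turn the tool so tool x = base x and tool y = base −y.

```bash
python3 -m crank '[[0,0,0,-6.9,0],[0,0,0,-6.9,0],[0,0,0,-6.9,0],[0,0,0,-6.9,0],[0,0,0,-6.9,0],[0,0,0,-6.9,0],[0,0,0,-6.9,0],[0,0,0,-7.2,0],[-15,-5,0,0,0],[-15,-5,0,0,0],[-13,-5,0,0,0],[0,0,0,0,0]]' 60
cat > w.py <<'E'
# pose of TCP in knob frame (along bx, by from knob centre; z) and torque about the screw axis
from h import *
import sys,json,os
y=np.radians(70.3); o=np.array([.5826,.0941,0]); bx=np.array([np.cos(y),np.sin(y),0]); by=np.array([-bx[1],bx[0],0])
a=np.radians(40); ax=np.array([0,0,np.cos(a)])-np.sin(a)*bx; k=o-.131*bx+[0,0,.065]
s=ctrl.state(); F=np.array(s["force"]); M=np.array(s["wrist_torque"]); p=np.array(s["eef_pos"])
if len(sys.argv)>1: json.dump([F.tolist(),M.tolist()],open("base.json","w"))
if os.path.exists("base.json"): b=json.load(open("base.json")); F=F-b[0]; M=M-b[1]
r=p-k; print("t",round(s["t"],2),"tcp rel knob bx,by [mm]",(1e3*np.array([r@bx,r@by])).round(1),"z",round(p[2]*1e3,1),"yaw",np.degrees(Ro.from_quat(s["tool_rot"]).as_matrix()[:2,0]@np.array([0,1])).round(1),"F bx,by,z",np.round([F@bx,F@by,F[2]],1),"M",M.round(2))
# tightening torque exerted on knob = -(-ax).. reaction: tool force on knob=-F ; tighten axis=-ax
print("tighten torque if M at TCP:",np.round(ax@(M+np.cross(r,F)),3),"force only, at TCP:",np.round(ax@np.cross(r,F),3), "qpos6",round(s["qpos"][5],2))
E
python3 w.py b
```

```text
t: 3.58
eef_pos: [0.4816, -0.0381, 0.1424]
tool_rot: [0.818, 0.575, 0.0, 0.0]
force: [0.2, -0.3, 0.8]
grip_width: -0.0002
finger_force: 0.0
t 3.58 tcp rel knob bx,by [mm] [-27.5  50.5] z 142.4 yaw 53.9 F bx,by,z [0. 0. 0.] M [0. 0. 0.]
tighten torque if M at TCP: 0.0 force only, at TCP: 0.0 qpos6 1.84
```

```bash
python3 -m crank '[[0,0,25,0,0],[0,0,30,0,0],[0,0,30,0,0],[0,0,12,0,0],[0,5,0,0,0],[0,5,0,0,0],[0,0,0,0,0],[0,0,0,0,0]]'; python3 w.py b; python3 -m crank '[[0,2,0,0,0],[0,2,0,0,0],[0,2,0,0,0],[0,1,0,0,0],[0,0,0,0,0]]'; python3 w.py;python3 -m crank '[[0,1,0,0,0],[0,1,0,0,0],[0,1,0,0,0],[0,0,0,0,0]]'; python3 w.py
```

```text
t: 4.25
eef_pos: [0.4937, -0.0401, 0.0457]
tool_rot: [0.818, 0.576, 0.001, 0.001]
force: [-0.1, -0.5, -0.1]
grip_width: 0.0
finger_force: 0.0
t 4.25 tcp rel knob bx,by [mm] [-25.4  38.5] z 45.7 yaw 53.9 F bx,by,z [0. 0. 0.] M [0. 0. 0.]
tighten torque if M at TCP: 0.0 force only, at TCP: 0.0 qpos6 1.83
t: 4.67
eef_pos: [0.499, -0.0424, 0.0444]
tool_rot: [0.818, 0.576, 0.0, 0.0]
force: [-0.4, -0.1, -1.1]
grip_width: -0.0002
finger_force: 0.0
t 4.67 tcp rel knob bx,by [mm] [-25.7  32.7] z 44.4 yaw 53.9 F bx,by,z [ 0.2  0.4 -1.1] M [ 0.04 -0.05 -0.02]
tighten torque if M at TCP: 0.005 force only, at TCP: 0.002 qpos6 1.83
t: 5.0
eef_pos: [0.5017, -0.0434, 0.0443]
tool_rot: [0.818, 0.576, 0.0, 0.0]
force: [-0.1, -0.8, 0.2]
grip_width: -0.0001
finger_force: 0.0
t 5.0 tcp rel knob bx,by [mm] [-25.7  29.8] z 44.3 yaw 53.9 F bx,by,z [-0.3 -0.1  0.3] M [-0.01  0.01  0.01]
tighten torque if M at TCP: 0.009 force only, at TCP: 0.005 qpos6 1.83
```

No contact yet at 29.8; continuing.

```bash
for n in 1 2 3; do python3 -m crank '[[0,1,0,0,0],[0,1,0,0,0],[0,1,0,0,0],[0,0,0,0,0]]'>/dev/null; python3 w.py; done
```

```text
t 5.33 tcp rel knob bx,by [mm] [-25.7  26.8] z 44.3 yaw 53.9 F bx,by,z [0.9 1.  0.3] M [-0.05  0.01  0.  ]
tighten torque if M at TCP: -0.048 force only, at TCP: -0.055 qpos6 1.83
t 5.67 tcp rel knob bx,by [mm] [-25.9  24.2] z 44.1 yaw 53.9 F bx,by,z [-2.3  2.4 -0.1] M [-0.17  0.59  0.04]
tighten torque if M at TCP: -0.322 force only, at TCP: -0.036 qpos6 1.83
t 6.0 tcp rel knob bx,by [mm] [-26.2  22.4] z 43.7 yaw 53.9 F bx,by,z [-4.3  9.6  2.7] M [-0.2   1.89 -0.06]
tighten torque if M at TCP: -1.435 force only, at TCP: -0.29 qpos6 1.82
```

```bash
for n in 1 2 3; do python3 -m crank '[[0,1,0,0,0],[0,1,0,0,0],[0,1,0,0,0],[0,0,0,0,0]]'>/dev/null; python3 w.py; done
```

```text
t 6.33 tcp rel knob bx,by [mm] [-26.9  20.6] z 43.2 yaw 53.9 F bx,by,z [-7.8 14.5  1.1] M [-0.61  2.95 -0.01]
tighten torque if M at TCP: -2.054 force only, at TCP: -0.394 qpos6 1.82
t 6.67 tcp rel knob bx,by [mm] [-27.5  18.7] z 42.6 yaw 53.9 F bx,by,z [-11.9  17.4  -1.3] M [-1.12  3.97  0.06]
tighten torque if M at TCP: -2.544 force only, at TCP: -0.431 qpos6 1.82
t 7.0 tcp rel knob bx,by [mm] [-28.   16.3] z 42.2 yaw 53.9 F bx,by,z [-14.6  18.7  -4.2] M [-1.58  4.57  0.05]
tighten torque if M at TCP: -2.833 force only, at TCP: -0.448 qpos6 1.82
```

```bash
for n in 1 2; do python3 -m crank '[[0,1,0,0,0],[0,1,0,0,0],[0,1,0,0,0],[0,0,0,0,0]]'>/dev/null; python3 w.py; done
python3 - <<'E'
from h import *
import pickle
s=ctrl.state(); i=viewer.capture("wrist"); cv2.imwrite("pics/w3.png",i); pickle.dump(s,open("w3.pkl","wb"))
print(proj(cam("wrist",s),(.5385,-.0292,.065)))
t=viewer.capture("top")[195:275,270:350]; sd=viewer.capture("side")[170:250,160:240]
r=lambda x:cv2.resize(x,(384,384),interpolation=cv2.INTER_CUBIC)
cv2.imwrite("pics/m3.png",cv2.resize(np.hstack([r(t),i[:,100:420] if 0 else r(i[120:300,170:350])]),(800,400)))
E
```

```text
t 7.33 tcp rel knob bx,by [mm] [-28.3  13.5] z 42.0 yaw 53.9 F bx,by,z [-16.7  17.8  -5.9] M [-1.99  4.48  0.07]
tighten torque if M at TCP: -2.648 force only, at TCP: -0.426 qpos6 1.82
t 7.67 tcp rel knob bx,by [mm] [-28.5  10.3] z 41.9 yaw 53.9 F bx,by,z [-18.7  16.2 -10. ] M [-2.49  4.33 -0.03]
tighten torque if M at TCP: -2.478 force only, at TCP: -0.38 qpos6 1.82
[277.89524247 212.07713193]
```

View pics/m3.png

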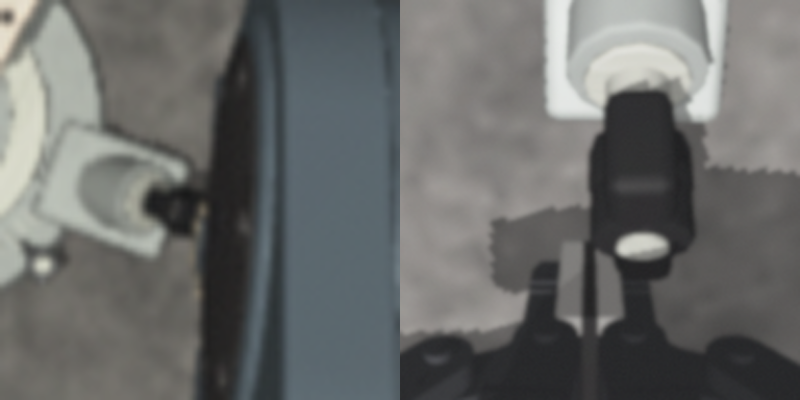

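Right half of the picture: the bar is now about upright in view (joint ≈ 0 to −0.2), with the narrow fingertips left of its downhill end. Keep pushing.

```bash
python3 -m crank '[[1,1,0,0,0],[1,1,0,0,0],[1,1,0,0,0],[0,0,0,0,0]]'>/dev/null; python3 w.py;  python3 -m crank '[[0,1,0,0,0],[0,1,0,0,0],[0,1,0,0,0],[0,0,0,0,0]]'>/dev/null; python3 w.py
```

```text
t 8.15 tcp rel knob bx,by [mm] [-27.9   7.4] z 41.8 yaw 53.9 F bx,by,z [-38.2  15.2  -5.6] M [-5.92  5.5  -0.05]
tighten torque if M at TCP: -2.391 force only, at TCP: -0.307 qpos6 1.82
t 8.48 tcp rel knob bx,by [mm] [-27.7   3.4] z 42.1 yaw 53.9 F bx,by,z [-35.6  11.6  -6.3] M [-6.09  4.44 -0.14]
tighten torque if M at TCP: -1.789 force only, at TCP: -0.313 qpos6 1.82
```

```bash
python3 -m crank '[[-2,-3,0,0,0],[-4,-5,0,0,0],[-5,-10,0,0,0],[0,-10,-10,0,0],[-10,0,-30,0,0],[-10,0,-30,0,0],[0,0,0,0,0]]'>/dev/null; python3 w.py
python3 - <<'E'
from h import *
import pickle
s=ctrl.state(); i=viewer.capture("wrist"); cv2.imwrite("pics/w4.png",i); pickle.dump(s,open("w4.pkl","wb"))
p=proj(cam("wrist",s),(.5385,-.0292,.065)); print(p); x,y=p.astype(int); x0=max(x-170,0);y0=max(y-100,0)
print(x0,y0); cv2.imwrite("pics/m4.png",cv2.resize(i[y0:y0+160,x0:x0+240],None,fx=3.3,fy=3.3,interpolation=cv2.INTER_CUBIC))
E
```

```text
t 9.07 tcp rel knob bx,by [mm] [-54.2  25.3] z 119.5 yaw 53.9 F bx,by,z [ 1.  -1.1  2.3] M [-0.08 -0.12  0.03]
tighten torque if M at TCP: 0.062 force only, at TCP: -0.051 qpos6 1.77
[291.29261749 134.31689849]
121 34
```

View pics/m4.png

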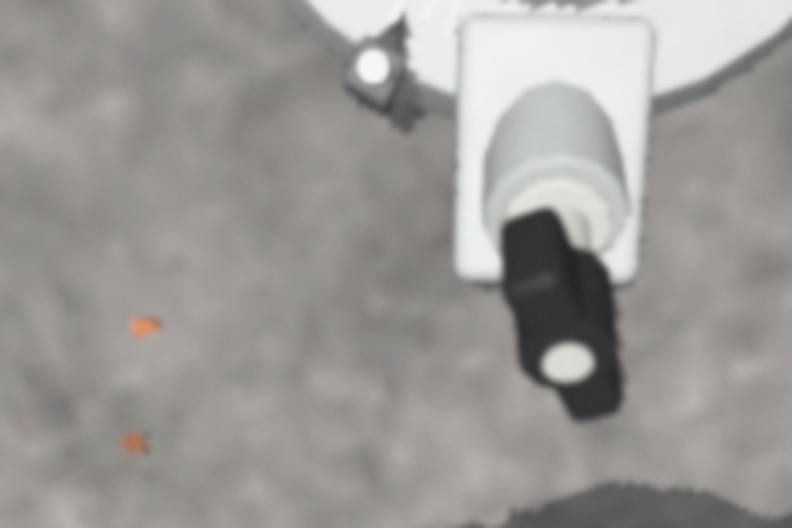

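The bar is now rotated past zero: uphill end at about (530,218), downhill end at about (597,412), cap at (567,362). I'll compare with projected bar ends.

```bash
python3 - <<'E'
from h import *
import pickle
s=pickle.load(open("w4.pkl","rb")); C=cam("wrist",s)
y=np.radians(70.3); o=np.array([.5826,.0941,0]); bx=np.array([np.cos(y),np.sin(y),0]); by=np.array([-bx[1],bx[0],0])
a=np.radians(40); ax=np.array([0,0,np.cos(a)])-np.sin(a)*bx; e2=np.cos(a)*bx+[0,0,np.sin(a)]
k=o-.131*bx+[0,0,.065]; c=lambda X:((proj(C,X)-[121,34])*3.3).round().tolist()
print("face",c(k+.011*ax))
for ph in (-.2,-.35,-.5,-.65,-.8):
    d=np.cos(ph)*e2-np.sin(ph)*by; n=np.cross(ax,d)
    print(ph,[c(k+p*.023*d+q*.0065*n+.011*ax) for p in(1,-1) for q in (1,-1)])
E
```

```text
face [566.0, 371.0]
-0.2 [[520.0, 296.0], [591.0, 285.0], [546.0, 441.0], [604.0, 434.0]]
-0.35 [[503.0, 303.0], [571.0, 285.0], [561.0, 441.0], [619.0, 429.0]]
-0.5 [[488.0, 312.0], [552.0, 288.0], [577.0, 439.0], [633.0, 422.0]]
-0.65 [[475.0, 322.0], [533.0, 292.0], [593.0, 436.0], [646.0, 415.0]]
-0.8 [[464.0, 333.0], [514.0, 298.0], [609.0, 432.0], [657.0, 406.0]]
```

```bash
python3 -m crank '[[12,0,20,0,0],[13,0,30,0,0],[0,0,26,0,0],[0,0,0,0,0],[0,0,0,0,0]]'>/dev/null; python3 w.py b;  python3 -m crank '[[0,4,0,0,0],[0,3,0,0,0],[0,3,0,0,0],[0,2,0,0,0],[0,2,0,0,0],[0,2,0,0,0],[0,0,0,0,0]]'>/dev/null; python3 w.py; for n in 1 2; do python3 -m crank '[[0,1,0,0,0],[0,1,0,0,0],[0,1,0,0,0],[0,0,0,0,0]]'>/dev/null; python3 w.py; done
```

```text
t 9.53 tcp rel knob bx,by [mm] [-28.8  29.1] z 37.5 yaw 53.9 F bx,by,z [0. 0. 0.] M [0. 0. 0.]
tighten torque if M at TCP: 0.0 force only, at TCP: 0.0 qpos6 1.82
t 10.12 tcp rel knob bx,by [mm] [-28.8  11.6] z 38.4 yaw 53.9 F bx,by,z [ 0.9  0.1 -0.8] M [-0.02  0.01  0.04]
tighten torque if M at TCP: 0.018 force only, at TCP: -0.008 qpos6 1.81
t 10.45 tcp rel knob bx,by [mm] [-28.7   9.2] z 38.2 yaw 53.9 F bx,by,z [-0.3  0.9 -0. ] M [ 0.05  0.31 -0.05]
tighten torque if M at TCP: -0.273 force only, at TCP: -0.032 qpos6 1.81
t 10.78 tcp rel knob bx,by [mm] [-28.9   5.8] z 38.3 yaw 53.9 F bx,by,z [-2.   1.7 -1.7] M [-0.3   0.32 -0.02]
tighten torque if M at TCP: -0.193 force only, at TCP: -0.051 qpos6 1.81
```

```bash
for n in 1 2 3; do python3 -m crank '[[0,1,0,0,0],[0,1,0,0,0],[0,0,0,0,0]]'>/dev/null; python3 w.py; done
```

```text
t 11.03 tcp rel knob bx,by [mm] [-28.9   4.3] z 38.2 yaw 53.9 F bx,by,z [-2.4  4.  -0.1] M [-0.22  0.83  0.08]
tighten torque if M at TCP: -0.541 force only, at TCP: -0.149 qpos6 1.81
t 11.28 tcp rel knob bx,by [mm] [-28.9   3.5] z 37.8 yaw 53.9 F bx,by,z [-3.  10.6  2.9] M [0.28 2.08 0.12]
tighten torque if M at TCP: -1.649 force only, at TCP: -0.421 qpos6 1.81
t 11.53 tcp rel knob bx,by [mm] [-28.9   1.9] z 37.7 yaw 53.9 F bx,by,z [-2.1 12.5  4.6] M [0.51 2.48 0.2 ]
tighten torque if M at TCP: -1.958 force only, at TCP: -0.497 qpos6 1.81
```

```bash
for n in 1 2 ; do python3 -m crank '[[0,1,0,0,0],[0,1,0,0,0],[0,1,0,0,0],[0,0,0,0,0]]'>/dev/null; python3 w.py; done
python3 -m crank '[[0,-3,0,0,0],[-4,-5,0,0,0],[-5,-10,0,0,0],[0,-10,-10,0,0],[-10,0,-30,0,0],[-10,0,-40,0,0],[0,0,0,0,0]]'>/dev/null; python3 w.py
python3 - <<'E'
from h import *
import pickle
s=ctrl.state(); i=viewer.capture("wrist"); cv2.imwrite("pics/w5.png",i); pickle.dump(s,open("w5.pkl","wb"))
C=cam("wrist",s); x,y=proj(C,(.5385,-.0292,.065)).astype(int); print(x,y)
m=(i.max(2)<45).astype(np.uint8); q=np.zeros_like(m); q[max(y-60,0):y+45,x-50:x+50]=1; m*=q
cs,_=cv2.findContours(m,0,cv2.CHAIN_APPROX_NONE); c=max(cs,key=cv2.contourArea)
print(cv2.approxPolyDP(cv2.convexHull(c),1.2,True)[:,0].tolist())
yy=np.radians(70.3); o=np.array([.5826,.0941,0]); bx=np.array([np.cos(yy),np.sin(yy),0]); by=np.array([-bx[1],bx[0],0])
a=np.radians(40); ax=np.array([0,0,np.cos(a)])-np.sin(a)*bx; e2=np.cos(a)*bx+[0,0,np.sin(a)]; k=o-.131*bx+[0,0,.065]
for ph in (-.3,-.45,-.6,-.75):
    d=np.cos(ph)*e2-np.sin(ph)*by; n=np.cross(ax,d)
    P=np.array([proj(C,k+p*.023*d+q*.0065*n+r*.011*ax) for p in(1,-1) for q in (1,-1) for r in (1,-1)],np.float32)
    print(ph,cv2.convexHull(P)[:,0].round().astype(int).tolist())
E
```

```text
t 11.87 tcp rel knob bx,by [mm] [-29.1  -1. ] z 37.6 yaw 53.9 F bx,by,z [-4.4 12.8  2.2] M [0.19 2.48 0.11]
tighten torque if M at TCP: -1.976 force only, at TCP: -0.514 qpos6 1.81
t 12.2 tcp rel knob bx,by [mm] [-29.   -3.8] z 37.3 yaw 53.9 F bx,by,z [-2.5 11.7 -2.5] M [0.39 2.28 0.17]
tighten torque if M at TCP: -1.817 force only, at TCP: -0.481 qpos6 1.81
t 12.78 tcp rel knob bx,by [mm] [-58.3  19. ] z 124.9 yaw 53.9 F bx,by,z [ 0.3 -1.7  0.9] M [-0.02 -0.06  0.03]
tighten torque if M at TCP: 0.064 force only, at TCP: -0.004 qpos6 1.76
281 127
[[271, 101], [278, 105], [280, 111], [279, 117], [272, 110]]
-0.3 [[297, 157], [280, 161], [264, 118], [263, 94], [282, 89], [295, 136]]
-0.45 [[301, 156], [285, 160], [260, 120], [259, 97], [277, 90], [299, 134]]
-0.6 [[305, 153], [290, 160], [256, 123], [255, 100], [272, 91], [302, 131]]
-0.75 [[309, 151], [294, 158], [253, 126], [252, 103], [267, 93], [306, 129]]
```

```bash
python3 - <<'E'
from h import *
i=cv2.imread("pics/w5.png")
for th in (60,75,90):
    m=(i.max(2)<th).astype(np.uint8); q=np.zeros_like(m); q[67:172,231:331]=1; m*=q
    cs,_=cv2.findContours(m,0,cv2.CHAIN_APPROX_NONE); c=max(cs,key=cv2.contourArea)
    print(th,cv2.contourArea(c),cv2.approxPolyDP(cv2.convexHull(c),1.5,True)[:,0].tolist())
E
```

```text
60 1314.5 [[263, 97], [268, 95], [292, 108], [303, 128], [305, 144], [302, 147], [293, 150], [271, 138], [257, 118], [258, 102]]
75 1429.5 [[262, 97], [269, 95], [292, 107], [305, 134], [305, 145], [302, 148], [294, 151], [271, 139], [256, 118], [257, 103]]
90 1517.0 [[260, 98], [267, 94], [292, 107], [304, 128], [306, 145], [303, 148], [293, 151], [271, 140], [256, 119], [257, 102]]
```

The knob is now at about −0.65, well clear of the bite, and the force stayed at drag level. Next I rotate the tool and go over the vice's plain end at about (0.664, 0.049), with closing direction across the block.

```bash
python3 -m crank '[[0,0,-20,0,85],[0,0,-15,-6.9,85],[0,0,0,-6.9,85],[0,0,0,-6.9,85],[0,0,0,-6.9,85],[0,0,0,-6.9,85],[0,0,0,-6.9,85],[0,0,0,-6.9,85],[0,0,0,-6.9,85],[0,0,0,-6.9,85],[0,0,0,-6.9,85],[0,0,0,-6,85]]'; python3 -m crank '[[-5,15,0,-6,85],[-15,30,0,0,85],[-15,35,0,0,85],[-15,35,0,0,85],[-15,35,0,0,85],[-12,30,0,0,85],[-5,10,0,0,85],[0,0,0,0,85],[0,0,0,0,85]]' 
python3 - <<'E'
from h import *
import pickle
s=ctrl.state(); i=viewer.capture("wrist"); cv2.imwrite("pics/w6.png",i); pickle.dump(s,open("w6.pkl","wb"))
R=Ro.from_quat(s["tool_rot"]).as_matrix(); o=np.array([.5826,.0941,0])
C=cam("wrist",s); print("yaw",np.degrees(np.arctan2(R[1,0],R[0,0])),"q6",s["qpos"][5])
m=(i.min(2)>165).astype(np.uint8); cs,_=cv2.findContours(m,0,2)
for c in sorted(cs,key=cv2.contourArea)[-4:]:
    r=cv2.minAreaRect(c); B=[onz(C,p,.089) for p in cv2.boxPoints(r)]; print(cv2.contourArea(c),np.round(r[0]),[(b[:2]*1e3).round().tolist() for b in B])
az=np.radians(-28.7); g=o+.093*np.array([np.cos(az),np.sin(az),0]); d=g-s["eef_pos"]; print("to go tool mm",(R.T@d*1e3).round(1))
E
```

```text
t: 13.83
eef_pos: [0.4983, -0.0761, 0.1528]
tool_rot: [0.295, 0.955, 0.0, 0.0]
force: [-0.3, 0.2, -0.4]
grip_width: 0.0848
finger_force: 0.0
t: 14.58
eef_pos: [0.6625, 0.0501, 0.1522]
tool_rot: [0.248, 0.969, -0.0, -0.0]
force: [-1.1, -0.2, 0.3]
grip_width: 0.0849
finger_force: 0.0
yaw 151.33492873568537 q6 0.5758148172914219
105.5 [333. 244.] [[715.0, 86.0], [715.0, 92.0], [734.0, 92.0], [734.0, 86.0]]
470.0 [412.   9.] [[588.0, 188.0], [586.0, 213.0], [600.0, 217.0], [603.0, 192.0]]
1849.0 [258. 206.] [[664.0, 19.0], [640.0, 34.0], [667.0, 81.0], [692.0, 68.0]]
27583.0 [237.  88.] [[591.0, -29.0], [498.0, 50.0], [573.0, 171.0], [683.0, 117.0]]
to go tool mm [ -1.9   0.3 152.2]
```

View pics/w6.png

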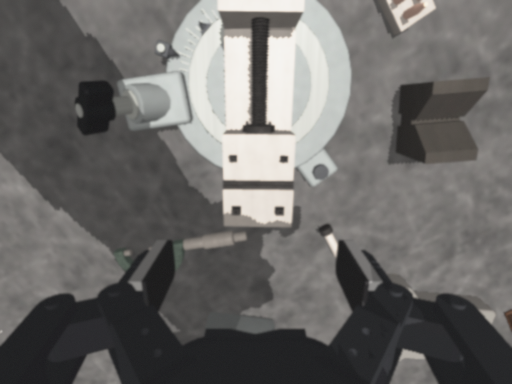

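Wrist view: the end block is centred at (258,206), well aligned between the fingers, and the clip is at (165,48) left of the vice. Lower, grip lightly and check.

```bash
python3 -m crank '[[-2,1,25,0,85],[0,0,30,0,85],[0,0,25,0,85],[0,0,16,0,85],[0,0,0,0,50],[0,0,0,0,50],[0,0,0,0,50],[0,0,0,0,50],[0,0,0,0,50],[0,0,0,0,50],[0,0,0,0,50]]' 20
python3 w.py
python3 - <<'E'
from h import *
i=cv2.imread("pics/w6.png")[0:80,130:260]; cv2.imwrite("pics/m6.png",cv2.resize(i,None,fx=6,fy=6,interpolation=cv2.INTER_CUBIC))
E
```

```text
t: 15.55
eef_pos: [0.6652, 0.0497, 0.059]
tool_rot: [0.248, 0.969, 0.0, 0.001]
force: [-5.5, -0.1, 7.2]
grip_width: 0.0548
finger_force: 24.9
t 15.55 tcp rel knob bx,by [mm] [117.  -92.8] z 59.0 yaw 27.5 F bx,by,z [-2.2  5.   6.3] M [-0.01  1.06  0.06]
tighten torque if M at TCP: 0.058 force only, at TCP: 0.65 qpos6 0.58
```

View pics/m6.png

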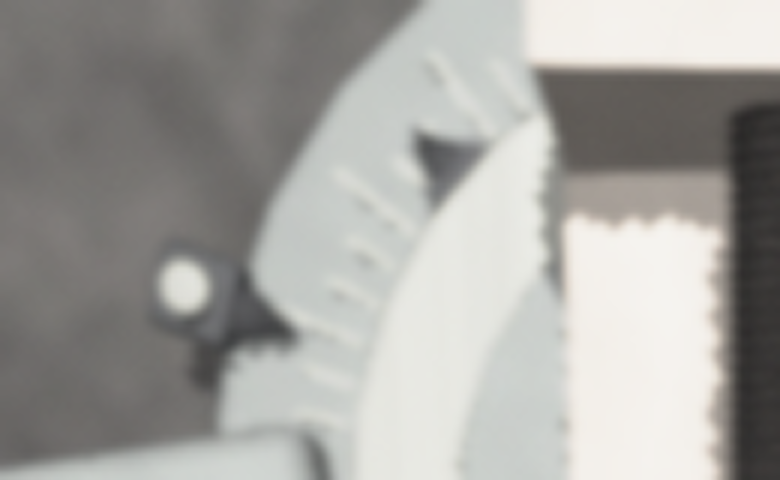

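Pointer tip at crop (415,132), clip tip at crop (298,338).

```bash
python3 - <<'E'
from h import *
import pickle
s=pickle.load(open("w6.pkl","rb")); C=cam("wrist",s); o=np.array([.5826,.0941,0])
f=lambda d:(np.hypot(*d[:2]).round(4),np.degrees(np.arctan2(d[1],d[0])).round(2))
A=[]
for p in ((415,132),(298,338)):
    X=onz(C,(130+p[0]/6,p[1]/6),.022); A.append(X); print(X.round(4),f(X-o))
# angle using known radii: fit centre shift so that r=73,75
from scipy.optimize import fsolve
q=fsolve(lambda c:[np.hypot(*(A[0][:2]-c))-.073,np.hypot(*(A[1][:2]-c))-.075],o[:2]); print(q,[f(a-np.append(q,0)) for a in A])
E
```

```text
[0.5157 0.0757 0.022 ] (np.float64(0.0694), np.float64(-164.58))
[0.5303 0.0461 0.022 ] (np.float64(0.071), np.float64(-137.45))
[0.58560801 0.0967195 ] [(np.float64(0.073), np.float64(-163.22)), (np.float64(0.075), np.float64(-137.53))]
```

```bash
python3 -m crank '[[0,2.6,0,-1.6,50],[0.1,5.3,0,-3.2,50],[0.1,5.3,0,-3.3,50],[0.1,5.3,0,-3.2,50],[0.1,5.3,0,-3.3,50],[0.1,5.3,0,-3.2,50],[0.1,5.3,0,-3.3,50],[0.1,5.3,0,-3.2,50],[0,2.7,0,-1.7,50],[0,0,0,0,50],[0,0,0,0,50]]'; python3 -m crank '[[0,0,0,0,85],[0,0,0,0,85],[0,0,0,0,85],[0,0,0,0,85],[0,0,-30,0,85],[0,0,-35,0,85],[0,0,-30,0,85],[0,0,0,0,85],[0,0,0,0,85]]'
python3 - <<'E'
from h import *
import pickle
s=ctrl.state(); i=viewer.capture("wrist"); cv2.imwrite("pics/w7.png",i); pickle.dump(s,open("w7.pkl","wb"))
C=cam("wrist",s); print(proj(C,(.5303,.0461,.022)), s["eef_pos"])
x,y=proj(C,(.5303,.0461,.022)).astype(int); x0=max(x-50,0);y0=max(y-35,0); print(x0,y0)
cv2.imwrite("pics/m7.png",cv2.resize(i[y0:y0+75,x0:x0+100],None,fx=8,fy=8,interpolation=cv2.INTER_CUBIC))
E
```

```text
t: 16.47
eef_pos: [0.6776, 0.09, 0.0589]
tool_rot: [0.024, 1.0, -0.0, 0.001]
force: [-0.8, -0.6, 7.1]
grip_width: 0.0546
finger_force: 20.2
t: 17.22
eef_pos: [0.6777, 0.0902, 0.1544]
tool_rot: [0.024, 1.0, 0.0, 0.002]
force: [-0.4, 0.1, -0.4]
grip_width: 0.0851
finger_force: 0.0
[195.28706198  16.40934305] [0.67766837 0.09022517 0.15435541]
145 0
```

View pics/m7.png

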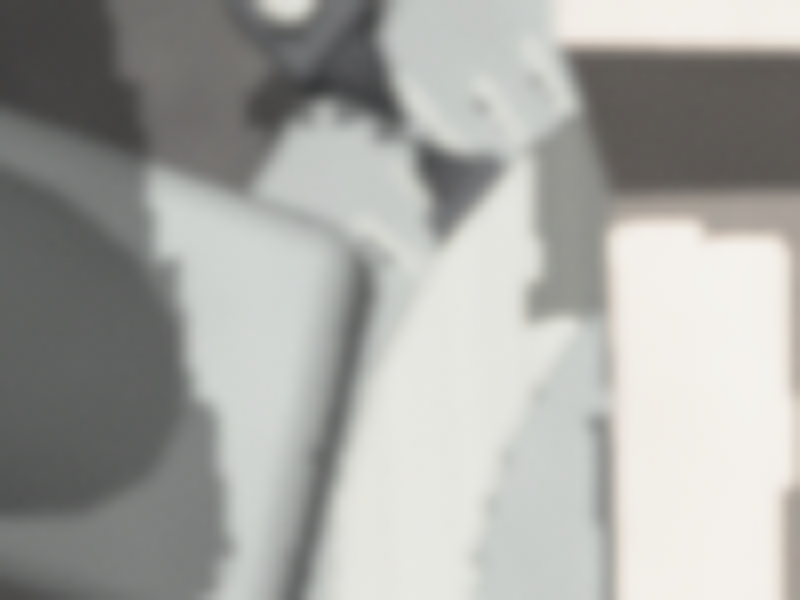

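Pointer tip at (420,147) and clip tip at (407,136): nearly touching and in line. Numeric check, using a line through the axis.

```bash
python3 - <<'E'
from h import *
import pickle
s=pickle.load(open("w7.pkl","rb")); C=cam("wrist",s)
for p in ((420,147),(407,136)):
    X=onz(C,(145+p[0]/8,p[1]/8),.022)
    for o in ([.5826,.0941],[.5856,.0967]):
        d=X[:2]-o; a=np.arctan2(d[1],d[0]); print(p,X.round(4),np.hypot(*d).round(4),np.degrees(a).round(2))
E
```

```text
(420, 147) [0.5319 0.0478 0.022 ] 0.0687 -137.63
(420, 147) [0.5319 0.0478 0.022 ] 0.0726 -137.71
(407, 136) [0.5308 0.0466 0.022 ] 0.0703 -137.47
(407, 136) [0.5308 0.0466 0.022 ] 0.0743 -137.56
```

In line within about 0.2 mm. Next I tighten from the −y side of the knob, so I rotate back and move there with closed fingers.

```bash
python3 -m crank '[[0,0,0,6.9,30],[0,0,0,6.9,0],[0,0,0,6.9,0],[0,0,0,6.9,0],[0,0,0,6.9,0],[0,0,0,6.9,0],[0,0,0,6.9,0],[0,0,0,6.9,0],[0,0,0,6.9,0],[0,0,0,6.9,0],[0,0,0,6.9,0],[0,0,0,6.9,0]]' 60; python3 -m crank '[[0,0,0,6.9,0],[0,0,0,6.9,0],[0,0,0,6.9,0],[-25,-6,0,3.5,0],[-30,-8,0,0,0],[-30,-8,0,0,0],[-30,-8,0,0,0],[-30,-8,0,0,0],[-30,-8,0,0,0],[-10,0,0,0,0],[0,0,0,0,0]]'
cat > w.py <<'E'
from h import *
import sys,json,os
y=np.radians(70.3); o=np.array([.5826,.0941,0]); bx=np.array([np.cos(y),np.sin(y),0]); by=np.array([-bx[1],bx[0],0])
a=np.radians(40); ax=np.array([0,0,np.cos(a)])-np.sin(a)*bx; e2=np.cos(a)*bx+[0,0,np.sin(a)]; k=o-.131*bx+[0,0,.065]
s=ctrl.state(); F=np.array(s["force"]); p=np.array(s["eef_pos"])
if len(sys.argv)>1: json.dump(F.tolist(),open("base.json","w"))
F=F-json.load(open("base.json"))
R=Ro.from_quat(s["tool_rot"]).as_matrix(); r=p-k
c=r+.011*R[:,0]-.0065*R[:,1]          # inner, +by corner of the closed fingers
X=(-(c@bx)-.00707)/.766; Y=c@by; ph=np.arctan2(Y,X)+np.arcsin(min(1,.0065/np.hypot(X,Y)))
C=-X*e2+Y*by+.011*ax
print("t",round(s["t"],2),"tcp bx,by",(1e3*np.array([r@bx,r@by])).round(1),"z",round(p[2]*1e3,1),"yaw",np.degrees(np.arctan2(R[1,0],R[0,0])).round(1),"F bx,by,z",np.round([F@bx,F@by,F[2]],1),"| X,Y",(1e3*X).round(1),(1e3*Y).round(1),"phi",ph.round(2),"tau",(ax@np.cross(C,F)).round(3))
E
python3 w.py b
```

```text
t: 18.27
eef_pos: [0.6758, 0.09, 0.1507]
tool_rot: [0.681, 0.732, -0.001, -0.001]
force: [0.2, -0.1, -0.3]
grip_width: -0.0
finger_force: 0.0
t: 19.18
eef_pos: [0.5705, -0.0714, 0.1515]
tool_rot: [0.818, 0.575, -0.001, -0.0]
force: [0.7, -0.1, 0.4]
grip_width: -0.0002
finger_force: 0.0
t 19.18 tcp bx,by [-28.8 -44.4] z 151.5 yaw 70.1 F bx,by,z [0. 0. 0.] | X,Y 14.0 -38.0 phi -1.06 tau 0.0
```

```bash
python3 -m crank '[[0,0,20,0,0],[0,0,30,0,0],[0,0,35,0,0],[0,0,22,0,0],[0,-5,0,0,0],[0,-5,0,0,0],[0,0,0,0,0],[0,0,0,0,0]]'>/dev/null; python3 w.py b; for n in 1 2 3; do python3 -m crank '[[0,-1.5,0,0,0],[0,-1.5,0,0,0],[0,-1.5,0,0,0]]'>/dev/null; python3 w.py; done
```

```text
t 19.85 tcp bx,by [-25.8 -36.1] z 47.1 yaw 70.3 F bx,by,z [0. 0. 0.] | X,Y 10.1 -29.6 phi -1.03 tau 0.0
t 20.1 tcp bx,by [-26.3 -31.2] z 46.0 yaw 70.3 F bx,by,z [-0.8  1.2  0.1] | X,Y 10.7 -24.7 phi -0.92 tau -0.027
t 20.35 tcp bx,by [-26.4 -26.2] z 45.4 yaw 70.3 F bx,by,z [-1.   0.5  0.7] | X,Y 10.9 -19.7 phi -0.77 tau -0.012
t 20.6 tcp bx,by [-26.9 -22.6] z 45.6 yaw 70.3 F bx,by,z [-6.2 -8.1 -0.9] | X,Y 11.5 -16.1 phi -0.61 tau 0.007
```

```bash
for n in 1 2 3 4 5; do python3 -m crank '[[-0.4,-1,0,0,0],[-0.4,-1,0,0,0],[-0.2,-1,0,0,0]]'>/dev/null; python3 w.py; done
```

```text
t 20.85 tcp bx,by [-27.9 -20.4] z 45.8 yaw 70.3 F bx,by,z [-7.  -9.8 -3.1] | X,Y 12.8 -13.9 phi -0.48 tau 0.024
t 21.1 tcp bx,by [-29.1 -18.1] z 46.0 yaw 70.2 F bx,by,z [ -8.5 -14.8  -3.2] | X,Y 14.4 -11.6 phi -0.32 tau 0.114
t 21.35 tcp bx,by [-30.4 -13.9] z 45.8 yaw 70.2 F bx,by,z [-9.  -4.6  1.2] | X,Y 16.1 -7.4 phi -0.06 tau 0.028
t 21.6 tcp bx,by [-30.8 -10. ] z 45.4 yaw 70.3 F bx,by,z [-4.2  1.5  1. ] | X,Y 16.6 -3.5 phi 0.19 tau -0.034
t 21.85 tcp bx,by [-31.3  -6.6] z 45.2 yaw 70.3 F bx,by,z [-1.  -1.  -0.2] | X,Y 17.3 -0.1 phi 0.38 tau 0.017
```

The fingers slipped off past the bar's end because they were too far out. I'll back out and re-approach closer in, with the tool turned to lie flatter on the bar.

```bash
python3 -m crank '[[-10,0,0,0,0],[-5,10,0,0,0],[0,12,0,0,0],[0,10,0,-6.6,0],[0,0,0,-6.7,0],[0,0,0,-6.7,0],[0,0,0,0,0],[0,0,0,0,0]]'>/dev/null; python3 w.py b
python3 - <<'E'
from h import *
s=ctrl.state(); i=viewer.capture("wrist"); C=cam("wrist",s); cv2.imwrite("pics/w8.png",i)
x,y=proj(C,(.5385,-.0292,.065)).astype(int); print(x,y)
m=(i.max(2)<70).astype(np.uint8); q=np.zeros_like(m); q[max(y-70,0):y+60,x-60:x+60]=1; m*=q
cs,_=cv2.findContours(m,0,cv2.CHAIN_APPROX_NONE); c=max(cs,key=cv2.contourArea)
print(cv2.contourArea(c),cv2.approxPolyDP(cv2.convexHull(c),1.5,True)[:,0].tolist())
yy=np.radians(70.3); o=np.array([.5826,.0941,0]); bx=np.array([np.cos(yy),np.sin(yy),0]); by=np.array([-bx[1],bx[0],0])
a=np.radians(40); ax=np.array([0,0,np.cos(a)])-np.sin(a)*bx; e2=np.cos(a)*bx+[0,0,np.sin(a)]; k=o-.131*bx+[0,0,.065]
for ph in (-.6,-.4,-.2,0):
    d=np.cos(ph)*e2-np.sin(ph)*by; n=np.cross(ax,d)
    P=np.array([proj(C,k+p*.023*d+q*.0065*n+r*.011*ax) for p in(1,-1) for q in (1,-1) for r in (1,-1)],np.float32)
    print(ph,cv2.convexHull(P)[:,0].round().astype(int).tolist())
E
```

```text
t 22.52 tcp bx,by [-46.8 -39.1] z 45.2 yaw 90.1 F bx,by,z [0. 0. 0.] | X,Y 41.3 -29.3 phi -0.49 tau 0.0
208 148
4763.5 [[178, 93], [191, 88], [198, 88], [235, 120], [247, 156], [245, 170], [236, 189], [219, 189], [187, 165], [161, 126], [163, 117]]
-0.6 [[245, 163], [234, 199], [210, 198], [156, 128], [178, 91], [205, 86]]
-0.4 [[238, 164], [226, 199], [201, 196], [165, 125], [186, 88], [217, 88]]
-0.2 [[229, 165], [217, 199], [192, 193], [176, 124], [196, 86], [228, 92]]
0 [[239, 98], [221, 164], [208, 198], [182, 190], [188, 125], [208, 87]]
```

```bash
python3 -m crank '[[10,3.5,0,0,0],[10.5,4,0,0,0],[0,0,0,0,0]]'>/dev/null; python3 w.py b; python3 -m crank '[[1.4,-3.8,0,0,0],[1.4,-3.8,0,0,0],[0,0,0,0,0]]'>/dev/null; python3 w.py b;  for n in 1 2 3; do python3 -m crank '[[0.4,-1,0,0,0],[0.4,-1,0,0,0],[0.4,-1,0,0,0]]'>/dev/null; python3 w.py; done
```

```text
t 22.82 tcp bx,by [-22.4 -38.9] z 45.4 yaw 90.3 F bx,by,z [0. 0. 0.] | X,Y 9.4 -29.1 phi -1.04 tau 0.0
t 23.07 tcp bx,by [-24.6 -29.7] z 45.2 yaw 90.3 F bx,by,z [0. 0. 0.] | X,Y 12.2 -19.9 phi -0.74 tau 0.0
t 23.32 tcp bx,by [-24.6 -27.5] z 45.4 yaw 90.3 F bx,by,z [-0.9 -0.6 -0.5] | X,Y 12.3 -17.6 phi -0.65 tau -0.011
t 23.57 tcp bx,by [-24.6 -25.2] z 45.6 yaw 90.3 F bx,by,z [-4.1 -9.8 -2.7] | X,Y 12.3 -15.4 phi -0.56 tau 0.045
t 23.82 tcp bx,by [-25.1 -23.6] z 46.0 yaw 90.2 F bx,by,z [ -9.3 -20.8  -6.5] | X,Y 12.9 -13.8 phi -0.47 tau 0.112
```

```bash
for n in 1 2 3 4; do python3 -m crank '[[0.1,-1,0,1,0],[0.1,-1,0,1,0],[0.1,-1,0,1,0]]'>/dev/null; python3 w.py; done
```

```text
t 24.07 tcp bx,by [-26.2 -21.7] z 46.3 yaw 87.1 F bx,by,z [-13.7 -24.8  -7. ] | X,Y 13.7 -12.3 phi -0.37 tau 0.155
t 24.32 tcp bx,by [-27.2 -19.7] z 46.5 yaw 84.1 F bx,by,z [-17.6 -29.   -8.1] | X,Y 14.4 -10.8 phi -0.27 tau 0.217
t 24.57 tcp bx,by [-28.6 -16.6] z 46.3 yaw 81.1 F bx,by,z [-25.2 -28.8 -12.4] | X,Y 15.6 -8.2 phi -0.11 tau 0.226
t 24.82 tcp bx,by [-29.8 -13. ] z 45.6 yaw 78.0 F bx,by,z [-32.6 -28.2 -19.1] | X,Y 16.7 -5.0 phi 0.09 tau 0.282
```

```bash
for n in 1 2 3; do python3 -m crank '[[-0.7,-1,0,1,0],[-0.7,-1,0,1,0],[-0.6,-1,0,1,0]]'>/dev/null; python3 w.py; done
```

```text
t 25.07 tcp bx,by [-31.4  -8.5] z 45.5 yaw 75.1 F bx,by,z [-21.2 -16.5  -6.3] | X,Y 18.1 -1.1 phi 0.31 tau 0.277
t 25.32 tcp bx,by [-32.1  -5.1] z 45.7 yaw 72.2 F bx,by,z [-10.   -9.4  -1.1] | X,Y 18.7 1.8 phi 0.45 tau 0.191
t 25.57 tcp bx,by [-33.   -0.8] z 45.4 yaw 69.2 F bx,by,z [-0.8 -0.5  0.1] | X,Y 19.4 5.5 phi 0.6 tau 0.013
```

```bash
cat > ang.py <<'E'
from h import *
s=ctrl.state(); i=viewer.capture("wrist"); C=cam("wrist",s); cv2.imwrite("pics/a%.2f.png"%s["t"],i)
x,y=proj(C,(.5385,-.0292,.065)).astype(int)
m=(i.max(2)<70).astype(np.uint8); q=np.zeros_like(m); q[max(y-70,0):y+60,max(x-60,0):x+60]=1; m*=q
cs,_=cv2.findContours(m,0,cv2.CHAIN_APPROX_NONE); c=max(cs,key=cv2.contourArea)
print(cv2.contourArea(c),cv2.approxPolyDP(cv2.convexHull(c),1.5,True)[:,0].tolist())
yy=np.radians(70.3); o=np.array([.5826,.0941,0]); bx=np.array([np.cos(yy),np.sin(yy),0]); by=np.array([-bx[1],bx[0],0])
a=np.radians(40); ax=np.array([0,0,np.cos(a)])-np.sin(a)*bx; e2=np.cos(a)*bx+[0,0,np.sin(a)]; k=o-.131*bx+[0,0,.065]
for ph in np.arange(-.6,1.5,.2):
    d=np.cos(ph)*e2-np.sin(ph)*by; n=np.cross(ax,d)
    P=np.array([proj(C,k+p*.023*d+q*.0065*n+r*.011*ax) for p in(1,-1) for q in (1,-1) for r in (1,-1)],np.float32)
    print(ph.round(1),cv2.convexHull(P)[:,0].round().astype(int).tolist())
E
python3 -m crank '[[-10,0,0,0,0],[-5,10,0,0,0],[0,12,0,0,0],[0,12,0,0,0],[0,0,0,0,0],[0,0,0,0,0]]'>/dev/null; python3 w.py b; python3 ang.py
```

```text
t 26.07 tcp bx,by [-48.7 -34.7] z 45.0 yaw 69.3 F bx,by,z [0. 0. 0.] | X,Y 39.9 -28.4 phi -0.49 tau 0.0
4482.5 [[139, 118], [151, 113], [157, 113], [198, 138], [212, 167], [209, 201], [191, 204], [155, 187], [129, 159], [126, 152], [135, 123]]
-0.6 [[222, 168], [220, 206], [200, 213], [115, 169], [128, 127], [147, 114]]
-0.4 [[217, 172], [214, 209], [191, 215], [120, 164], [133, 121], [158, 111]]
-0.2 [[210, 175], [207, 212], [182, 215], [128, 159], [140, 116], [170, 111]]
0.0 [[202, 177], [198, 214], [172, 214], [138, 156], [150, 113], [182, 112]]
0.2 [[194, 115], [194, 178], [189, 215], [162, 213], [151, 154], [161, 111]]
0.4 [[205, 120], [200, 162], [180, 215], [152, 210], [160, 173], [173, 111]]
0.6 [[214, 126], [211, 167], [170, 214], [143, 207], [151, 170], [185, 113]]
0.8 [[222, 132], [219, 173], [160, 212], [134, 203], [144, 165], [197, 116]]
1.0 [[227, 139], [225, 179], [150, 210], [126, 199], [137, 160], [208, 121]]
1.2 [[230, 146], [228, 186], [141, 206], [120, 193], [131, 154], [216, 127]]
1.4 [[231, 152], [229, 192], [132, 202], [115, 187], [127, 147], [223, 134]]
```

The knob is at about −0.28. The rounded wing end keeps slipping, so I'll push the uphill end from the +y side instead: the wing leans into the vertical fingers there and is covered more fully.

```bash
python3 -m crank '[[0,0,-35,-7,0],[0,0,-40,-7,0],[10,0,-10,-7,0],[23,-14,0,0,0],[23,-14,0,0,0],[23,-14,0,0,0],[0,0,0,0,0],[0,0,15,0,0],[0,0,25,0,0],[0,0,20,0,0],[0,0,0,0,0],[0,0,0,0,0]]'>/dev/null; python3 w.py b; cat > u.py <<'E'
# uphill-end push: contact taken at inner front edge (tool -x, +y), height window; prints phi and tau
from h import *
import sys,json
y=np.radians(70.3); o=np.array([.5826,.0941,0]); bx=np.array([np.cos(y),np.sin(y),0]); by=np.array([-bx[1],bx[0],0])
a=np.radians(40); ax=np.array([0,0,np.cos(a)])-np.sin(a)*bx; e2=np.cos(a)*bx+[0,0,np.sin(a)]; k=o-.131*bx+[0,0,.065]
s=ctrl.state(); F=np.array(s["force"]); M=np.array(s["wrist_torque"]); p=np.array(s["eef_pos"])
if len(sys.argv)>1: json.dump([F.tolist(),M.tolist()],open("base2.json","w"))
b=json.load(open("base2.json")); F=F-b[0]; M=M-b[1]
R=Ro.from_quat(s["tool_rot"]).as_matrix(); r=p-k; f=r+.0065*R[:,1]
S=.015 # middle of contact strip
g=f@(np.array([by@by*0+1])*0+1) if 0 else None
Yf=f@by; yaw=np.degrees(np.arctan2(R[1,0],R[0,0]))
t=[ (L,(ax@(M+np.cross(r-L*R[:,2],F))).round(3)) for L in (.15,.17,.19,.21)]
print("t",round(s["t"],2),"tcp bx,by",(1e3*np.array([r@bx,r@by])).round(1),"z",round(p[2]*1e3,1),"yaw",yaw.round(1),"F bx,by,z",np.round([F@bx,F@by,F[2]],1),"M bx,by,z",np.round([M@bx,M@by,M[2]],2),"tau by L",t)
E
python3 u.py b
```

```text
t 27.12 tcp bx,by [11.6 31.9] z 70.1 yaw 90.3 F bx,by,z [0. 0. 0.] | X,Y -34.9 41.8 phi 2.39 tau 0.0
t 27.12 tcp bx,by [11.6 31.9] z 70.1 yaw 90.3 F bx,by,z [0. 0. 0.] M bx,by,z [0. 0. 0.] tau by L [(0.15, np.float64(0.0)), (0.17, np.float64(0.0)), (0.19, np.float64(0.0)), (0.21, np.float64(0.0))]
```

```bash
python3 -m crank '[[0,3,0,0,0],[0,3,0,0,0],[0,3,0,0,0],[0,0,0,0,0]]'>/dev/null; python3 u.py b; for n in 1 2 3 4; do python3 -m crank '[[0,1,0,0,0],[0,1,0,0,0],[0,1,0,0,0]]'>/dev/null; python3 u.py; done
```

```text
t 27.45 tcp bx,by [15.4 23.5] z 71.3 yaw 90.3 F bx,by,z [0. 0. 0.] M bx,by,z [0. 0. 0.] tau by L [(0.15, np.float64(0.0)), (0.17, np.float64(0.0)), (0.19, np.float64(0.0)), (0.21, np.float64(0.0))]
t 27.7 tcp bx,by [16.4 20.9] z 71.5 yaw 90.3 F bx,by,z [0.1 0.7 5.4] M bx,by,z [0.15 0.06 0.01] tau by L [(0.15, np.float64(-0.087)), (0.17, np.float64(-0.079)), (0.19, np.float64(-0.07)), (0.21, np.float64(-0.061))]
t 27.95 tcp bx,by [17.4 17.7] z 71.6 yaw 90.3 F bx,by,z [-1.8 -0.1  5.4] M bx,by,z [-0.11  0.24 -0.06] tau by L [(0.15, np.float64(-0.022)), (0.17, np.float64(-0.023)), (0.19, np.float64(-0.024)), (0.21, np.float64(-0.025))]
t 28.2 tcp bx,by [18.2 14.9] z 71.7 yaw 90.3 F bx,by,z [-2.5  0.3  3.8] M bx,by,z [-0.26  0.29 -0.04] tau by L [(0.15, np.float64(0.162)), (0.17, np.float64(0.166)), (0.19, np.float64(0.171)), (0.21, np.float64(0.175))]
t 28.45 tcp bx,by [19.  12.3] z 71.4 yaw 90.3 F bx,by,z [-5.7  0.1  4.2] M bx,by,z [ 0.01  1.02 -0.05] tau by L [(0.15, np.float64(-0.018)), (0.17, np.float64(-0.017)), (0.19, np.float64(-0.016)), (0.21, np.float64(-0.014))]
```

```bash
for n in 1 2; do python3 -m crank '[[0,1,0,0,0],[0,1,0,0,0],[0,1,0,0,0]]'>/dev/null; python3 u.py; done; python3 ang.py | head -8; python3 - <<'E'
from h import *
i=cv2.imread(sorted(__import__("glob").glob("pics/a*.png"))[-1])
s=ctrl.state(); C=cam("wrist",s); x,y=proj(C,(.5385,-.0292,.065)).astype(int); print(x,y)
g=i.max(2)[y-60:y+50:4,x-60:x+60:3]
for r in g: print("".join("#" if v<50 else "+" if v<80 else "-" if v<120 else "." for v in r))
E
```

```text
t 28.7 tcp bx,by [20.   9.9] z 71.2 yaw 90.3 F bx,by,z [-5.8  2.9  1.6] M bx,by,z [ 0.46  0.96 -0.12] tau by L [(0.15, np.float64(-0.019)), (0.17, np.float64(0.019)), (0.19, np.float64(0.056)), (0.21, np.float64(0.093))]
t 28.95 tcp bx,by [20.7  7.9] z 70.9 yaw 90.3 F bx,by,z [-7.4  5.5  1.6] M bx,by,z [ 1.32  1.29 -0.15] tau by L [(0.15, np.float64(-0.287)), (0.17, np.float64(-0.216)), (0.19, np.float64(-0.145)), (0.21, np.float64(-0.074))]
8237.0 [[297, 232], [315, 270], [315, 329], [196, 329], [196, 270], [230, 238], [253, 229]]
-0.6 [[279, 268], [273, 301], [254, 298], [227, 273], [238, 236], [258, 238]]
-0.4 [[273, 268], [266, 300], [247, 296], [234, 273], [244, 236], [267, 240]]
-0.2 [[275, 242], [267, 281], [260, 299], [240, 294], [243, 274], [252, 237]]
0.0 [[282, 245], [275, 283], [253, 298], [234, 292], [242, 260], [260, 238]]
0.2 [[288, 248], [281, 287], [246, 296], [228, 290], [237, 258], [269, 240]]
0.4 [[293, 252], [287, 290], [239, 294], [223, 287], [232, 255], [276, 243]]
0.6 [[296, 255], [290, 293], [232, 292], [219, 284], [228, 252], [283, 246]]
256 270
..-----+-...
[... 230 characters left out ...]
.--
.----..............-.........---........
.................-............-.........
......--...--....+...........----.......
....--...........++#........++..........
.....-............++-#+###..#-.---....-.
...-.-....-.........-#####............-.
----.....---.....................--.....
.-.....-----....................--..-...
...............-.............--.........
........-....-.-...............-....--..
..............................---.......
...............................-.--...--
-............--..............--..-------
.--..........-..-..............------...
-----.-.......-..................--.....
-----.-.....................-..-.-......
...--.---...................++-.------..
```

```bash
python3 -m crank '[[0,-10,0,0,0],[-10,-10,-10,0,0],[-20,0,-30,0,0],[-20,0,-20,0,0],[0,0,0,0,0],[0,0,0,0,0]]'>/dev/null; python3 u.py; python3 ang.py; python3 - <<'E'
from h import *
i=cv2.imread(sorted(__import__("glob").glob("pics/a*.png"))[-1])
s=ctrl.state(); C=cam("wrist",s); x,y=proj(C,(.5385,-.0292,.065)).astype(int); print(x,y)
g=i.max(2)[y-60:y+40:4,x-60:x+60:2]
for r in g: print("".join("#" if v<50 else "+" if v<80 else "-" if v<120 else "." for v in r))
E
```

```text
t 29.5 tcp bx,by [-33.    5.5] z 132.5 yaw 90.2 F bx,by,z [ -1.7 -13.8  -6.9] M bx,by,z [-2.89  0.19 -0.01] tau by L [(0.15, np.float64(0.308)), (0.17, np.float64(0.131)), (0.19, np.float64(-0.046)), (0.21, np.float64(-0.223))]
1237.5 [[304, 146], [302, 165], [283, 179], [260, 183], [253, 178], [253, 172], [258, 159], [272, 145], [297, 140]]
-0.6 [[293, 173], [289, 194], [274, 194], [256, 157], [263, 134], [280, 133]]
-0.4 [[288, 174], [284, 195], [268, 193], [262, 155], [268, 133], [286, 134]]
-0.2 [[292, 136], [288, 159], [278, 195], [262, 191], [269, 155], [275, 132]]
0.0 [[298, 139], [294, 162], [272, 194], [257, 189], [263, 168], [281, 133]]
0.2 [[303, 143], [299, 166], [267, 193], [253, 186], [258, 165], [288, 134]]
0.4 [[306, 147], [302, 170], [261, 191], [249, 183], [255, 162], [294, 137]]
0.6 [[308, 151], [305, 174], [256, 188], [246, 179], [252, 158], [299, 140]]
0.8 [[310, 155], [306, 178], [252, 185], [244, 176], [250, 154], [304, 144]]
1.0 [[309, 159], [306, 182], [248, 182], [243, 172], [249, 150], [307, 148]]
1.2 [[309, 152], [308, 163], [305, 186], [245, 178], [243, 1
[... 926 characters left out ...]
.......................--....
........-+.............++.....------.......-................
........-+------...............-------------...........-#+-.
....................-..-............------.--.---........-##
........-...............................-.................-.
............................................................
...-...........-............................................
..+........................................................-
----........................................................
.........-................................................-.
+...............+-..................-..-..................--
...-............-+++-.............-+-................-.-.---
```

That explains it: I zeroed the force after contact. The push did turn the knob, at a steady ~14 N (drag), rising to ~19 N after the bite near 0. The knob is now at about +0.25. Re-approach on the same side with tool yaw 60 and a proper zero.

```bash
python3 -m crank '[[0,0,0,6,0],[0,0,0,6,0],[0,0,0,6,0],[0,0,0,6,0],[0,0,0,6,0],[18,-6,0,0,0],[18,-7,0,0,0],[20,-7,0,0,0],[0,0,0,0,0],[0,0,0,0,0],[0,0,0,0,0]]'>/dev/null; python3 u.py b; python3 -m crank '[[0,0,15,0,0],[0,0,25,0,0],[0,0,20,0,0],[0,0,4,0,0],[0,0,0,0,0],[0,0,0,0,0]]'>/dev/null; python3 u.py
```

```text
t 30.47 tcp bx,by [26.  17.7] z 129.8 yaw 60.3 F bx,by,z [0. 0. 0.] M bx,by,z [0. 0. 0.] tau by L [(0.15, np.float64(0.0)), (0.17, np.float64(0.0)), (0.19, np.float64(0.0)), (0.21, np.float64(0.0))]
t 30.97 tcp bx,by [25.7 16.9] z 67.0 yaw 60.3 F bx,by,z [-0.2 -0.6  0.4] M bx,by,z [0.04 0.02 0.05] tau by L [(0.15, np.float64(-0.06)), (0.17, np.float64(-0.067)), (0.19, np.float64(-0.075)), (0.21, np.float64(-0.083))]
```

```bash
cat >> u.py <<'E'
c=r-.011*R[:,0]+.0065*R[:,1]; c[2]=r[2]+.002
P=e2@c; Y=c@by; rho=np.hypot(P,Y); ph=np.arctan2(-Y,P)+np.arcsin(min(1,.0065/rho))
print("   edge e2,by mm",(1e3*P).round(1),(1e3*Y).round(1),"phi",ph.round(2),"TAU",(ax@np.cross(c,F)).round(3))
E
sed -i 's/,"tau by L",t)/)/' u.py
python3 -m crank '[[5,0,0,0,0],[0,2,0,0,0],[0,2,0,0,0],[0,0,0,0,0]]'>/dev/null; python3 u.py;  for n in 1 2 3; do python3 -m crank '[[0,1,0,0,0],[0,1,0,0,0],[0,1,0,0,0]]'>/dev/null; python3 u.py; done
```

```text
t 31.3 tcp bx,by [30.4 11.6] z 66.9 yaw 60.3 F bx,by,z [-0.6  0.6 -0.1] M bx,by,z [ 0.02  0.04 -0.07]
   edge e2,by mm 16.6 7.2 phi -0.04 TAU 0.014
t 31.55 tcp bx,by [29.6  9.4] z 66.4 yaw 60.3 F bx,by,z [-0.2 -0.1 -0.2] M bx,by,z [-0.01  0.06  0.04]
   edge e2,by mm 15.7 4.9 phi 0.1 TAU 0.0
t 31.8 tcp bx,by [29.1  6.7] z 66.2 yaw 60.3 F bx,by,z [0.6 5.  0.8] M bx,by,z [ 1.15 -0.12 -0.04]
   edge e2,by mm 15.2 2.3 phi 0.29 TAU 0.074
t 32.05 tcp bx,by [28.9  5.8] z 65.8 yaw 60.3 F bx,by,z [ 4.8 16.9  6.3] M bx,by,z [ 3.31 -0.81 -0.05]
   edge e2,by mm 14.7 1.3 phi 0.37 TAU 0.239
```

```bash
for n in 1 2 3; do python3 -m crank '[[0.2,1,0,1,0],[0.2,1,0,1,0],[0.2,1,0,1,0]]'>/dev/null; python3 u.py; done
```

```text
t 32.3 tcp bx,by [29.   3.2] z 65.6 yaw 57.3 F bx,by,z [ 4.6 18.4  6.7] M bx,by,z [ 3.64 -1.02 -0.05]
   edge e2,by mm 14.6 -0.6 phi 0.5 TAU 0.274
t 32.55 tcp bx,by [28.9  0.7] z 65.3 yaw 54.3 F bx,by,z [ 6.4 21.6  4.8] M bx,by,z [ 4.15 -1.28 -0.09]
   edge e2,by mm 14.2 -2.5 phi 0.64 TAU 0.326
t 32.8 tcp bx,by [28.8 -1.6] z 65.0 yaw 51.3 F bx,by,z [ 8.2 23.8  1.5] M bx,by,z [ 4.7  -1.61 -0.15]
   edge e2,by mm 13.7 -4.2 phi 0.77 TAU 0.356
```

The force rises steadily after the bite; the moment readings place the contact near the wing's end (lever ≈ 20 mm), so torque is now about 0.48–0.5 N·m. Going in smaller steps now to feel for the stiffer region.

```bash
cat >> u.py <<'E'
Ft=R.T@F; xc=-(M[2]-0)/(Ft[1]) if abs(Ft[1])>5 else 0; xc=(R.T@M)[2]/Ft[1] if abs(Ft[1])>5 else 0
h=np.hypot(M[0],M[1])/max(1e-6,np.hypot(F[0],F[1]))
print("   Fn",(-Ft[1]).round(1),"Ft",Ft[0].round(1),"xc mm",(1e3*xc).round(1),"contact below ref",h.round(3),"z if L=.207",(p[2]+.207-h).round(4))
for x in (xc,-.006):
    c=r+x*R[:,0]+.0065*R[:,1]; c[2]=.008; print("   tau2",(ax@np.cross(c,F)).round(3),"s",(1e3*np.hypot(e2@c,c@by)).round(1),"phi2",(np.arctan2(-(c@by),e2@c)+np.arcsin(.0065/np.hypot(e2@c,c@by))).round(2))
E
for n in 1 2; do python3 -m crank '[[0.2,0.8,0,0.8,0],[0.2,0.8,0,0.8,0]]'>/dev/null; python3 u.py; done
```

```text
t 32.97 tcp bx,by [28.6 -2.8] z 64.7 yaw 49.7 F bx,by,z [ 8.6 25.7  2. ] M bx,by,z [ 5.11 -1.73 -0.19]
   edge e2,by mm 13.4 -5.0 phi 0.83 TAU 0.383
   Fn 27.0 Ft -1.0 xc mm -6.8 contact below ref 0.199 z if L=.207 0.0724
   tau2 0.576 s 21.5 phi2 0.62
   tau2 0.592 s 22.1 phi2 0.61
t 33.13 tcp bx,by [28.4 -4. ] z 64.5 yaw 48.1 F bx,by,z [ 8.7 28.1  1.5] M bx,by,z [ 5.7  -1.85 -0.18]
   edge e2,by mm 13.1 -5.8 phi 0.89 TAU 0.413
   Fn 29.4 Ft -2.6 xc mm -5.6 contact below ref 0.203 z if L=.207 0.0681
   tau2 0.652 s 22.5 phi2 0.65
   tau2 0.644 s 22.2 phi2 0.65
```

The slope has clearly stiffened and the force is about 2.1× drag level, which means firm. Back off, lift clear and check.

```bash
python3 -m crank '[[0,-3,0,0,0],[0,-8,0,0,0],[0,-8,-10,0,0],[-10,0,-30,0,0],[-20,0,-30,0,0],[-20,0,-10,0,0],[-10,0,0,0,0],[0,0,0,0,0],[0,0,0,0,0],[0,0,0,0,0]]'; python3 ang.py; python3 - <<'E'
from h import *
s=ctrl.state(); i=viewer.capture("wrist"); C=cam("wrist",s); c=np.array([.5856,.0967])
cv2.imwrite("pics/w9.png",i); x,y=proj(C,(.531,.0467,.022)).astype(int); print(x,y)
# dark pixels near the clip: radius and azimuth at pointer height
g=i.max(2)
for rr in (.066,.068,.070,.072,.074,.076,.078):
    row=[]
    for az in np.arange(-147,-128,.25):
        a=np.radians(az); u,v=proj(C,(c[0]+rr*np.cos(a),c[1]+rr*np.sin(a),.022)); row.append(cv2.getRectSubPix(g,(1,1),(float(u),float(v)))[0,0] if 0<v<383 and 0<u<511 else 255)
    row=np.array(row,float); d=np.clip(np.median(row)-30-row,0,None); az=np.arange(-147,-128,.25); print(rr,row.min(),(d@az/d.sum()).round(2) if d.sum() else None,az[d>0][[0,-1]] if (d>0).any() else "")
E
```

```text
t: 33.97
eef_pos: [0.5019, -0.0375, 0.1457]
tool_rot: [0.913, 0.407, -0.0, -0.0]
force: [-0.1, -0.6, -1.0]
grip_width: 0.0002
finger_force: 0.0
1268.5 [[298, 131], [305, 144], [305, 149], [295, 168], [276, 183], [267, 182], [264, 179], [261, 164], [269, 144], [288, 130]]
-0.6 [[311, 172], [300, 181], [259, 168], [252, 147], [262, 136], [302, 152]]
-0.4 [[307, 175], [295, 184], [262, 164], [255, 143], [268, 133], [299, 156]]
-0.2 [[303, 179], [290, 186], [266, 160], [259, 139], [274, 130], [295, 159]]
0.0 [[299, 182], [284, 187], [272, 157], [264, 135], [280, 129], [288, 150]]
0.2 [[295, 149], [294, 184], [279, 188], [272, 168], [269, 132], [285, 128]]
0.4 [[301, 149], [288, 186], [274, 188], [267, 169], [275, 130], [291, 128]]
0.6 [[306, 150], [283, 188], [269, 188], [263, 168], [281, 129], [296, 129]]
0.8 [[310, 152], [278, 188], [265, 187], [259, 167], [287, 128], [300, 131]]
1.0 [[313, 154], [273, 188], [262, 185], [255, 165], [292, 128], [303, 134]]
1.2 [[315, 157], [268, 188], [259, 183], [253, 162], [297, 130], [305, 137]]
1.4 [[315, 161], [264, 186], [257, 180], [251, 159], [301, 132], [306, 141]]
216 93
0.066 119.0 -136.26 [-140.5 -133. ]
0.068 99.0 -137.13 [-140.75 -133.5 ]
0.07 92.0 -137.24 [-139.75 -135.  ]
0.072 109.0 -137.25 [-138.75 -135.5 ]
0.074 168.0 -137.52 [-138.25 -136.5 ]
0.076 156.0 -137.66 [-138.75 -136.5 ]
0.078 98.0 -137.41 [-139.25 -135.25]
```

Pointer and clip agree within about 0.3°, the knob stays at about 0.65 rad, and the arm is clear. Handing in.

```bash
python3 -c "
from bench import ctrl
print(ctrl.finish_job())"
```

```text
the job is handed in; nothing more can be done
None
```

I loosened the knob, set the pointer to the clip (within about 0.3°), and re-tightened the knob to an estimated 0.55–0.65 N·m against a firm target of 0.57. I then handed the job in; the hand-in returned no verdict, and I couldn't measure the brake force directly.

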